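# Remove the spent coder cartridge and clamp the waste canister

### The job

The ink cartridge with the flat bar grip is spent: push it inward into the case coder until its latch lets go and it springs up, then pull it out and put it in the open waste canister. Shut the canister's lid and then swing the wire bail up and over the lid until it snaps past centre and clamps. Leave the round-knobbed cartridge latched in its bay and do not knock the other goods on the bench about.

Things in the scene. Friction and masses are not known exactly. Their poses are not given: they have to be found in the camera images.
- coder_deck (a point): Case coder: grey fixed box, 150 (x) x 200 (y) x 110 mm high, two open bays in its top. This point is the centre of its flat top, 110 mm over the bench; z up; x, y along its sides. The bays (43 x 29 mm) are centred at y = -40 and +40 mm; which cartridge is in which varies. Each has a spring ejector underneath and a hidden latch.
- bar_cart_centre (a point): Spent cartridge, white plastic, 40 (x) x 26 (y) x 90 mm tall, 0.08-0.17 kg; point: its centre, 45 mm under its top. The upper 30 mm is a flat bar grip 34 long (x), 12 mm thick (y), centred. Latched, its top is 10 mm above the deck; sprung up, 30 mm, resting loose with 60 mm inside the bay; it then lifts straight out.
- knob_cart_centre (a point): The other cartridge, to be left latched: the same white body, but with a round knob, 20 mm across, as its grip. This point is its centre, 45 mm under its top.
- latch0 (a joint): Latch of the bay at y = -40 mm: 0 rad = holding, 0.42 = sprung open. Pressing the cartridge down 4 to 6 mm (about 7 N; it bottoms at 6 to 7 mm) snaps it open for good; let go, the cartridge is lifted by the ejector at about 0.1 m/s. Pulling up does not open it.
- latch1 (a joint): Latch of the bay at y = +40 mm; works as latch0.
- canister_mouth (a point): Waste canister: open-topped metal box fixed to the bench, 104 (x) x 110 (y) x 115 mm high, walls and floor 5 mm. This point is the centre of its mouth, at rim height; z up; the lid is hinged on its +x side, the wire bail is on its -x side. The cartridge fits inside upright or lying.
- lid (a joint): Lid angle: 0 rad = shut, starts open at 1.35 to 1.75 (1.57 is upright), opens at most to 1.8. A stiff hinge: it stays where it is left, also when shut, and moves with about 2 to 3 N at its free edge.
- lid_edge (a point): Middle of the lid's free edge. The lid is a metal plate 112 long x 114 wide x 8 mm; hinge axis along the canister's y, 56 mm to +x of the mouth's centre and 3 mm above the rim, at the lid's under face; shut, its top is 11 mm above the rim. Two low ridges, 44 mm either side of its middle, stand 7 mm proud.
- bail (a joint): Bail angle: 0 rad = open (it rests there, leaning out in front of the canister), 1.26 = clamped over the lid. Over-centre at 0.91: let go below, it flies back open; beyond, it snaps to 1.26 and stays. Pushing the bar towards +x from its -x side works, about 4 N if the push rises with the bar, up to 13 N if level.
- bail_bar (a point): Middle of the wire bail's crossbar, here a steel sleeve 12 mm across, 44 mm long along the canister's y. It swings at 75 mm about an axis along the canister's y, 35 mm to -x of the mouth's centre, 43 mm below the rim. Open, the arms point to -x, 48 degrees above level; they turn by the joint value up and over to +x. Clamped, the sleeve clears the lid by about 4 mm.
- can_a: Food can, 74 mm across, 110 mm tall, bystander; origin under its base.
- can_b: Food can, 74 mm across, 110 mm tall, bystander; origin under its base.
- can_c: Smaller food can, 66 mm across, 80 mm tall, bystander; origin under its base.
- knife: Folded utility knife, 105 x 28 x 16 mm, lying flat, bystander; origin under its middle.
- tape_roll: Roll of tape, 100 mm across, 48 mm high, lying flat, bystander; origin under its middle.
- carton: Small carton 90 x 70 x 60 mm, bystander; origin under its middle.
- marker: Marker pen 130 mm long, 18 mm across, lying, bystander; origin under its middle.
Not all that is in view belongs to the job. What is shaped like the part that bears knob_cart_centre but pink is not meant. What is shaped like the part that bears bar_cart_centre but pink is not meant.

How it is judged:
By the outcome, as a careful person would: the job done as asked, in the order asked, and still so for the second after the job is handed in, with the robot touching nothing.
It also fails if it takes over 67 s, if anything falls off the work surface, if the arm or the gripper's body presses on something with over 40 N, if the wrist force passes 120 N, or if a joint passes its speed limit or range.

### The arm

A 6-joint arm with a two-finger parallel gripper is mounted at the origin on the work surface. World frame = base frame: x ahead of the robot, y to its left, z up, the work surface at z = 0. Lengths are in mm, angles in rad, forces in N, time in s.
With the tool pointing down it reaches from about 425 to 1125 mm from the base axis. Payload 14.9 kg.
Tool frame: the origin (TCP) lies between the finger pads; the fingertips stand 11 mm ahead of it and the grasp point (between the pads) lies 8 mm behind it; z points along the fingers, y is the line along which they close (so a half turn about z gives the same grasp; the last joint's range is limited). The gripper opens to 91 mm and grips with 3 to 60 N. Pads are 32 mm wide; open, the fingers measure 118 mm over their backs; the gripper's body (76 mm by 178 mm) begins 60 mm behind the grasp point.
Start: joints at [-1.155, 0.379, 1.734, -0, 1.028, -0.033], TCP at [303.717, -630.693, 224.932] pointing down, gripper open.
Joint ranges: [-2.77, 2.77], [-0.74, 2.19], [0, 2.66], [-1.06, 4.2], [0.31, 2.87], [-3.08, 3.08]. Speed limits (rad/s): [1.89, 1.89, 2.39, 3.14, 3.14, 3.14].

### API

Orientations are given as a rotation vector (axis times angle).
In Python, from station import arm gives the robot as it stands. The module is installed in compiled form; this text tells all that it offers.
- The arm moves only by the shell command python3 -m creep 'ROWS'. ROWS is JSON, a list of rows, each a list of 3 entries, a list of its own where there are three numbers: the finger opening in mm, from 0 to 91.2, then the shift along the tool's x, y, z in mm, then the turn about the tool's z in degrees. In form: [[gripper, [x, y, z], roll], ...]. A call has 1 to 12 rows; each row is the pose to reach, as a shift and turn from the pose commanded when the call began, along the tool's axes at that moment; what a row does not reach only later rows make up. A row lasts 1/10 s, in which the tool goes at most 50 mm and 8.59 degrees, less where a joint would pass 70% of its speed; a pose out of reach is approached as far as the arm can. A call with a gripper value outside its range is refused whole. The fingers move at their own pace and stop on an object; the grip force is fixed at half the most. Time passes only in rows, so rows that repeat a pose let the fingers close. It gives the time, the measured TCP pose, the force, the opening and the grip force at its end, in the units of the state.
- arm.get_state(): the state, without advancing time (a new reading comes with each control period).
- arm.capture(name): name is "side" or "top"; returns the picture (420x560x3 uint8, red, green, blue); there is no depth.
- arm.get_calibration(name): a dict with "camera_matrix" (3x3 intrinsics, pixels), "k1" (the pictures are not rectified: a ray, as slopes to the right and down, at radius r is drawn at 1 + k1 r^2 times it, then the intrinsics apply), "eye" and "rotation" of the camera in the world. Camera axes: x right, y up, looking along -z (the intrinsics and any distortion apply to the point x, -y, -z); pixel columns grow to the right and rows downward; lengths in mm; the calibration is good to about 2 mm. A picture is of the moment at which its call begins. get_calibration takes no time and is no camera call.
- arm.job_done(): hands the job in; it is judged then, once.
Trained networks look in the newest picture that a camera, given by its name, has taken for a name from the list of things; names that differ only in an ending like _2 or _b are one class to them, and where a whole thing is asked for, a point or a joint stands for the part that bears it (a point fixed in the world has none). Each returns a list of dicts, best first, with "confidence" (0 to 1); they miss things now and then, are a little off and sometimes report something else, mostly with a low value. They report only what shows in the picture. A call takes as long as a camera call. They do not tell look-alikes from the thing itself.
- arm.look_for(camera, name): "point" ([x, y, z] in mm, in world coordinates, good to about 4 mm: the middle of the surface that is visible of it).
- arm.outline_of(camera, name): "pixels" (420x560 bool, what is visible of it).
The state is a dict: "time_s": time; "joint_positions": joint angles; "qd": joint speeds; "effort": joint torques, N m; "eef_pos": TCP position; "eef_rot": TCP orientation; "wrist_force": force on the tool from outside, world axes, zero at the start; "ft_torque": the same for the moment, N m; "finger_gap": finger opening in mm; "finger_force": force on a finger pad.
Only numpy, scipy, OpenCV 4.12 (cv2) and the standard library are available. Lean on these libraries where they do the work, as an engineer would, in place of code of your own. Each camera call takes 0.05 s, during which the arm holds its last target. There are 200 camera calls.

## Working session

There is one attempt and no reset: what is moved stays moved. The work goes in short steps, Python scripts to look and compute and a shell command to move; the robot and the scene stay as the last step left them, time stands still between calls to the robot, and variables do not carry over. Pictures are saved under pics/ and viewed, at most 10 in all, crops included, and the job is handed in when it is done.

```bash
mkdir -p pics; cat > h.py <<'E'
import numpy as np, cv2
from station import arm
def cal(n):
    c=arm.get_calibration(n); return np.array(c["camera_matrix"]),c["k1"],np.array(c["eye"]),np.array(c["rotation"])
def proj(n,P):
    K,k,e,R=cal(n); p=R.T@(np.array(P,float)-e); s=np.array([p[0],-p[1]])/-p[2]
    s=s*(1+k*(s@s)); return (K@[s[0],s[1],1])[:2]
def ray(n,uv):
    K,k,e,R=cal(n); d=np.linalg.inv(K)@[uv[0],uv[1],1]; d=d[:2]; s=d.copy()
    for _ in range(20): s=d/(1+k*(s@s))
    v=R@np.array([s[0],-s[1],-1]); return e,v/np.linalg.norm(v)
def atz(n,uv,z):
    e,v=ray(n,uv); return e+v*(z-e[2])/v[2]
def snap(n,f,crop=None,sc=1):
    im=arm.capture(n)
    if crop: a,b,c,d=crop; im=im[b:d,a:c]
    if sc!=1: im=cv2.resize(im,None,fx=sc,fy=sc,interpolation=cv2.INTER_CUBIC)
    cv2.imwrite('pics/'+f,im[:,:,::-1]); 
E
python3 - <<'E'
from h import *
np.set_printoptions(precision=1,suppress=True)
for c in ("top","side"):
    snap(c,c+'0.png'); print(c,cal(c)[2],cal(c)[3].tolist())
    for n in ("coder_deck","bar_cart_centre","knob_cart_centre","canister_mouth","lid_edge","bail_bar","lid","bail"):
        try: print(n,[(np.array(d["point"]),round(d["confidence"],2),proj(c,d["point"])) for d in arm.look_for(c,n)[:4]])
        except Exception as ex: print(n,ex)
s=arm.get_state();print(s["time_s"],s["eef_pos"],s["eef_rot"],s["wrist_force"])
E
```

```text
top [ 273.7  -28.  1107.9] [0.16572119685164305, -0.1651063212637007, -1.5501984315348998]
coder_deck invalid index to scalar variable.
bar_cart_centre invalid index to scalar variable.
knob_cart_centre invalid index to scalar variable.
canister_mouth invalid index to scalar variable.
lid_edge invalid index to scalar variable.
bail_bar invalid index to scalar variable.
lid invalid index to scalar variable.
bail invalid index to scalar variable.
side [  182.9 -1357.4  1067.1] [0.9701257645783682, -0.11713715476539051, -0.20864254359155343]
coder_deck invalid index to scalar variable.
bar_cart_centre invalid index to scalar variable.
knob_cart_centre invalid index to scalar variable.
canister_mouth invalid index to scalar variable.
lid_edge invalid index to scalar variable.
bail_bar invalid index to scalar variable.
lid invalid index to scalar variable.
bail invalid index to scalar variable.
0.9 [ 303.7 -630.7  224.9] [3.1 0.7 0. ] [-0.6  0.1  0.3]
```

View pics/top0.png

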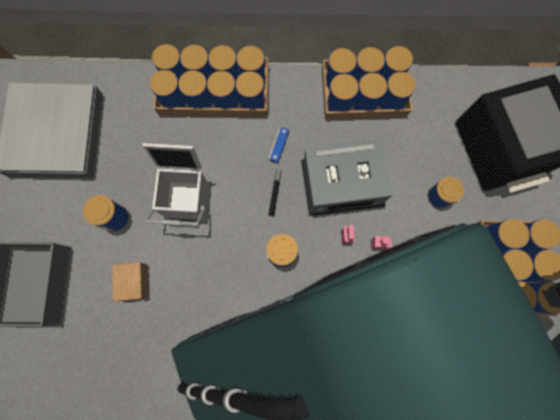

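View pics/side0.png

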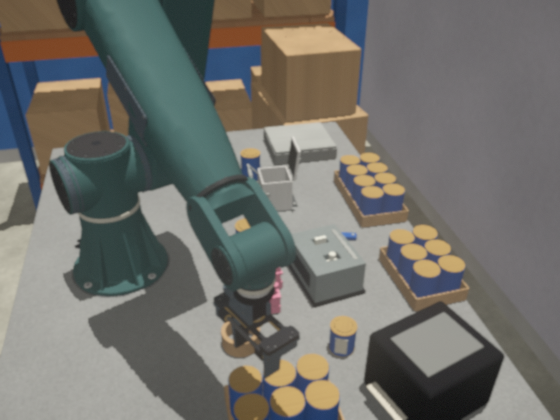

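The top view shows the coder at (347,180), with one grip at (333,174) and another at (364,171). The canister is at (180,190) with its lid open and its bail in front at (175,215). Pink look-alikes lie on the bench at (348,234) and (382,242). The side view shows the same layout, with the coder at (328,262) and the canister at (277,187).

```bash
sed -i 's/np.array(c\["rotation"\])/cv2.Rodrigues(np.array(c["rotation"],float))[0]/' h.py
python3 - <<'E'
from h import *
np.set_printoptions(precision=1,suppress=True)
for c in ("top","side"):
    im=arm.capture(c)
    for n in ("coder_deck","bar_cart_centre","knob_cart_centre","canister_mouth","lid_edge","bail_bar"):
        print(c,n,[(np.array(d["point"]),round(d["confidence"],2),proj(c,d["point"])) for d in arm.look_for(c,n)[:4]])
    for n in ("coder_deck","bar_cart_centre","knob_cart_centre","canister_mouth","lid_edge","bail_bar"):
        for d in arm.outline_of(c,n)[:2]:
            m=d["pixels"].astype(np.uint8); cs,_=cv2.findContours(m,0,2)
            if cs:
                k=max(cs,key=cv2.contourArea); print(c,n,round(d["confidence"],2),m.sum(),cv2.minAreaRect(k))
a=arm.capture("top"); A=cv2.resize(a[125:235,285:405],None,fx=5,fy=5,interpolation=2); B=cv2.resize(a[125:235,135:215],None,fx=5,fy=5,interpolation=2)
cv2.imwrite('pics/c1.png',A[:,:,::-1][:, :]); 
a=arm.capture("side"); C=cv2.resize(a[210:310,280:380],None,fx=5,fy=5,interpolation=2)
D=cv2.resize(a[130:220,230:310],None,fx=5,fy=5,interpolation=2)
def pad(x,h=600,w=400): 
    o=np.zeros((h,w,3),np.uint8); x=cv2.resize(x,None,fx=w/x.shape[1],fy=w/x.shape[1]);x=x[:h]; o[:x.shape[0]]=x; return o
cv2.imwrite('pics/c1.png',np.hstack([pad(A),pad(B)])[:,:,::-1])
cv2.imwrite('pics/c2.png',np.hstack([pad(C),pad(D)])[:,:,::-1])
E
```

```text
top coder_deck [(array([ 573.4, -185.3,  112.6]), 0.58, array([345.4, 176.3]))]
top bar_cart_centre [(array([ 427.9, -193.9,   56.7]), 0.63, array([346.4, 236.6])), (array([444.5, 240.2, 130.5]), 0.49, array([171.4, 222.9]))]
top knob_cart_centre [(array([ 412.5, -277.8,   61.2]), 0.84, array([379.6, 242.8])), (array([556.4,  -2.3,  18.3]), 0.49, array([273.5, 191.2]))]
top canister_mouth [(array([563.4, 245.2,  98.7]), 0.86, array([176. , 179.2])), (array([592.7, 238.4, 193.2]), 0.68, array([169.6, 155.9])), (array([554.9,  -2. ,  18.7]), 0.64, array([273.4, 191.7]))]
top lid_edge [(array([595.8, 232.8, 189.5]), 0.86, array([172.5, 155.2]))]
top bail_bar [(array([446.5, 238.8, 131.6]), 0.74, array([172., 222.]))]
top coder_deck 0.81 5435 ((346.1799621582031, 177.25999450683594), (67.59941101074219, 88.52977752685547), 81.8698959350586)
top knob_cart_centre 0.53 131 ((362.0, 170.5), (13.0, 10.0), 90.0)
top lid_edge 0.68 995 ((171.4845428466797, 155.7322998046875), (56.27507781982422, 21.751712799072266), 3.814074993133545)
top bail_bar 0.47 149 ((176.0, 222.0), (4.0, 42.0), 90.0)
top
[... 1052 characters left out ...]
ide bar_cart_centre 0.4 87 ((319.5, 240.0), (8.0, 11.0), 90.0)
side knob_cart_centre 0.55 202 ((275.0, 298.0), (28.0, 10.0), 90.0)
side knob_cart_centre 0.51 61 ((331.5, 256.0), (8.0, 7.0), 90.0)
side canister_mouth 0.86 1672 ((277.9713134765625, 172.60684204101562), (40.32737350463867, 74.88439178466797), 3.7313973903656006)
side lid_edge 0.55 153 ((240.2000274658203, 224.9000244140625), (11.627553939819336, 14.758047103881836), 63.43495178222656)
side lid_edge 0.54 358 ((293.3411560058594, 156.56468200683594), (11.964653968811035, 38.80842971801758), 4.39870548248291)
side bail_bar 0.45 61 ((249.73895263671875, 171.0840606689453), (12.135299682617188, 8.372415542602539), 41.18592834472656)
```

View pics/c1.png

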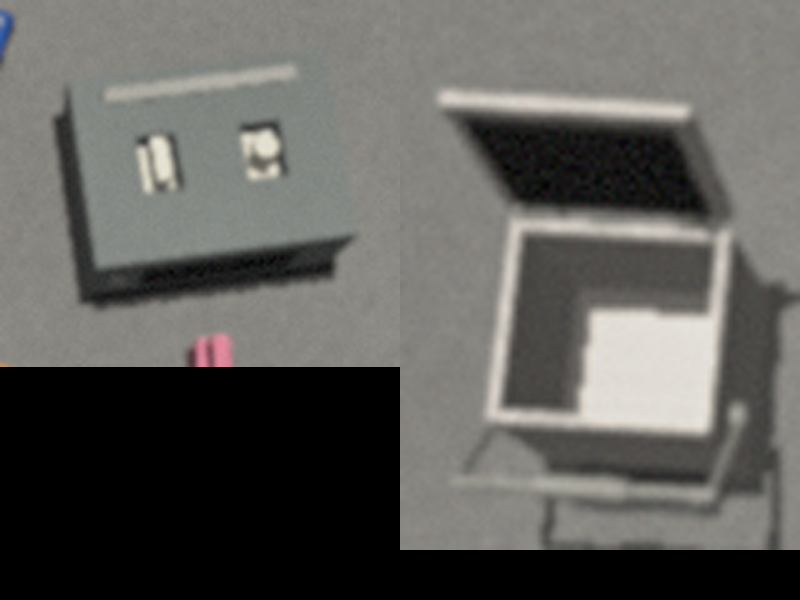

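View pics/c2.png

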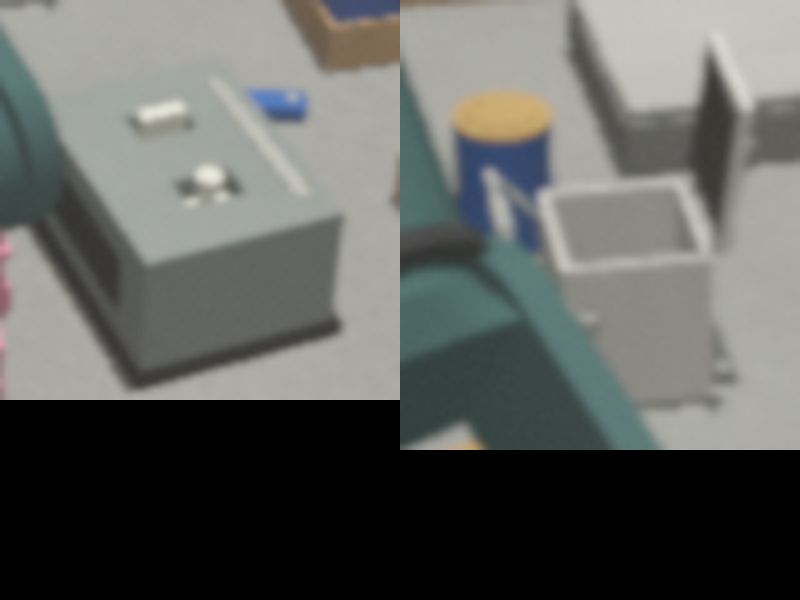

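Look-alikes: white bar at (333,174), white knob at (364,170), pink bar at (348,234) and pink knob at (382,242). I choose the white bar at (333,174), in the coder's left (+y) bay; the crop confirms its flat bar shape.

```bash
python3 - <<'E'
from h import *
np.set_printoptions(precision=1,suppress=True)
A=lambda x,y:(285+x*.3,125+y*.3); B=lambda x,y:(135+(x-400)*.2,125+y*.2)
ck=np.array([atz("top",A(*p),110) for p in [(68,86),(327,62),(355,235),(97,268)]]); print("deck",ck,ck.mean(0),[np.linalg.norm(ck[i]-ck[i-1]) for i in range(4)])
def yaw(q): v=(q[0]-q[3])+(q[1]-q[2]); return np.degrees(np.arctan2(v[1],v[0]))
print("yaw",yaw(ck))
print("bar",atz("top",A(161,158),120),"knob",atz("top",A(267,147),120))
cm=np.array([atz("top",B(*p),115) for p in [(512,216),(732,232),(712,432),(488,420)]]); print("can",cm,cm.mean(0),[np.linalg.norm(cm[i]-cm[i-1]) for i in range(4)],yaw(cm))
print("bailbar",atz("top",B(575,488),128), "lidedge ends",atz("top",B(440,95),225),atz("top",B(690,105),225))
C=lambda x,y:(280+x*.25,210+y*.25); D=lambda x,y:(230+(x-400)*.2,130+y*.2)
print("side bar",atz("side",C(162,112),120),"knob",atz("side",C(210,175),120))
cs=np.array([atz("side",D(*p),115) for p in [(690,178),(712,248),(565,270),(542,190)]]);print("side can",cs,cs.mean(0))
cs=np.array([atz("side",C(*p),110) for p in [(210,75),(342,215),(147,263),(60,100)]]);print("side deck",cs,cs.mean(0))
K=cv2.Rodrigues(np.array(arm.get_state()["eef_rot"]))[0]; print(K)
print(arm.get_state()["time_s"])
for n in ("can_a","can_c","tape_roll","carton","knife","marker"):
    print(n,[(np.array(d["point"]),round(d["confidence"],2)) for d in arm.look_for("top",n)[:4]])
E
```

```text
deck [[ 640.7  -84.3  110. ]
 [ 663.  -284.1  110. ]
 [ 525.6 -300.1  110. ]
 [ 497.4 -106.4  110. ]] [ 581.7 -193.7  110. ] [np.float64(144.99486278737223), np.float64(201.04549374375452), np.float64(138.25401898919935), np.float64(195.78759067786754)]
yaw 7.714888842712994
bar [ 580.8 -154.   120. ] knob [ 590.6 -234.   120. ]
can [[586.8 289.6 115. ]
 [580.1 178.4 115. ]
 [476.9 182.6 115. ]
 [481.4 293.3 115. ]] [531.3 236.  115. ] [np.float64(105.45440078979965), np.float64(111.40442007966068), np.float64(103.27580768324216), np.float64(110.78606602200145)] -2.1704120627117387
bailbar [445.6 244.4 128. ] lidedge ends [608.9 291.3 225. ] [606.1 177.8 225. ]
side bar [ 580.6 -159.6  120. ] knob [ 592.5 -236.9  120. ]
side can [[591.2 283.3 115. ]
 [583.  185.7 115. ]
 [479.4 179.3 115. ]
 [485.1 289.4 115. ]] [534.6 234.4 115. ]
side deck [[ 632.9 -110.7  110. ]
 [ 672.2 -287.2  110. ]
 [ 527.5 -305.5  110. ]
 [ 515.6 -116.2  110. ]] [ 587.1 -204.9  110. ]
[[ 0.9  0.4 -0. ]
 [ 0.4 -0.9  0. ]
 [-0.  -0.  -1. ]]
2.3
can_a [(array([ 547.9, -450.9,   82.3]), 0.95), (array([474. , 419.4, 106.1]), 0.87), (array([383.4, -28.3, 103.4]), 0.8)]
can_c [(array([ 547.9, -450.9,   82.3]), 0.95), (array([474. , 419.4, 106.1]), 0.87), (array([383.4, -28.3, 103.4]), 0.8)]
tape_roll []
carton [(array([306.7, 352.1,  59.7]), 0.95)]
knife [(array([696. , -11.7,  18.7]), 0.89), (array([557.9,  -3.1,  18.7]), 0.72)]
marker [(array([555.5,  -4.2,  19.7]), 0.63)]
```

```bash
cat >> h.py <<'E'
def go(*pts):
    """pts: (x,y,z tip,yaw deg of tool x); prints shifts from now"""
    s=arm.get_state(); R=cv2.Rodrigues(np.array(s["eef_rot"],float))[0]; p=np.array(s["eef_pos"])
    y0=np.degrees(np.arctan2(R[1,0],R[0,0]))
    print("t %.2f tcp"%s["time_s"],p.round(1),"yaw %.2f"%y0,"F",np.array(s["wrist_force"]).round(1),"gap",s["finger_gap"])
    for x,y,z,w in pts:
        print((x,y,z,w),(R.T@(np.array([x,y,z+11])-p)).round(1),"roll %.1f"%(y0-w))
E
python3 - <<'E'
from h import *
go((581,-156,180,7.7),(581,-156,124,7.7))
E
```

```text
t 2.60 tcp [ 303.7 -630.7  224.9] yaw 25.71 F [ 0.6  0.8 -0.1] gap 91.40873018074817
(581, -156, 180, 7.7) [ 455.8 -307.4   33.9] roll 18.0
(581, -156, 124, 7.7) [ 455.8 -307.4   89.9] roll 18.0
```

```bash
python3 -m creep '[[0,[456,-307,20],18],[0,[456,-307,20],18],[0,[456,-307,20],18],[0,[456,-307,20],18],[0,[456,-307,20],18],[0,[456,-307,20],18],[0,[456,-307,20],18],[0,[456,-307,20],18],[0,[456,-307,20],18],[0,[456,-307,20],18],[0,[456,-307,20],18],[0,[456,-307,20],18]]'
python3 - <<'E'
from h import *
go((581,-156,135,7.7),(581,-156,124,7.7))
E
```

```text
time_s: 3.8
eef_pos: [583.4, -152.1, 204.9]
eef_rot: [-3.134, -0.218, -0.001]
wrist_force: [-0.2, -0.5, -0.8]
finger_gap: 0.8
finger_force: 0.0
t 3.80 tcp [ 583.4 -152.1  204.9] yaw 7.95 F [-0.2 -0.5 -0.8] gap 0.7954143848356164
(581, -156, 135, 7.7) [-3.   3.6 58.9] roll 0.3
(581, -156, 124, 7.7) [-3.   3.6 69.9] roll 0.3
```

```bash
python3 -m creep '[[0,[0,0,30],0],[0,[0,0,50],0],[0,[0,0,62],0],[0,[0,0,62],0]]'
python3 - <<'E'
from h import *
go((581,-156,120,7.7))
a=arm.capture("top"); A=cv2.resize(a[125:225,285:405],None,fx=5,fy=5,interpolation=2)[:, :400]
c=arm.capture("side"); C=cv2.resize(c[190:310,270:350],None,fx=5,fy=5,interpolation=2)
o=np.zeros((600,800,3),np.uint8); o[:500,:400]=A; o[:600,400:800]=C
cv2.imwrite('pics/c3.png',o[:,:,::-1])
E
```

```text
time_s: 4.2
eef_pos: [580.4, -156.4, 141.6]
eef_rot: [-3.134, -0.211, 0.004]
wrist_force: [-0.2, 0.6, -0.0]
finger_gap: 0.9
finger_force: 0.0
t 4.20 tcp [ 580.4 -156.4  141.6] yaw 7.69 F [-0.2  0.6 -0. ] gap 0.9036263830919726
(581, -156, 120, 7.7) [ 0.7 -0.3 10.6] roll -0.0
```

View pics/c3.png

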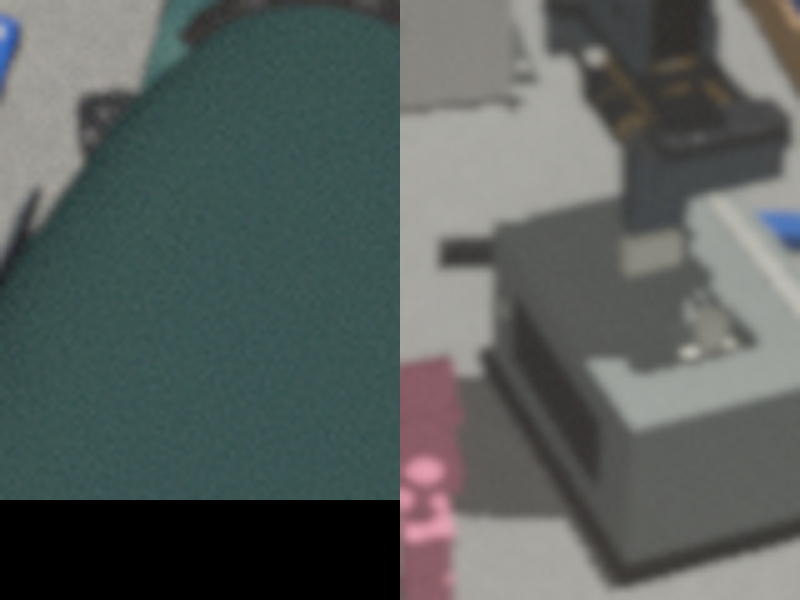

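The side view shows the closed fingertip at crop (652,255), right over where the bar was. The knob is clear at (710,325). Pressing next.

```bash
python3 -m creep '[[0,[0,0,8],0],[0,[0,0,11],0],[0,[0,0,13],0],[0,[0,0,14],0],[0,[0,0,15],0],[0,[0,0,15.5],0],[0,[0,0,15.5],0]]'
```

```text
time_s: 5.0
eef_pos: [581.8, -156.4, 128.0]
eef_rot: [3.134, 0.211, 0.001]
wrist_force: [-1.9, -1.0, 5.7]
finger_gap: 0.5
finger_force: 3.1
```

```bash
python3 -m creep '[[0,[0,0,1],0],[0,[0,0,2],0],[0,[0,0,2.5],0],[0,[0,0,2.5],0]]'
```

```text
time_s: 5.4
eef_pos: [581.9, -156.4, 125.5]
eef_rot: [3.134, 0.211, 0.002]
wrist_force: [-0.8, 0.0, 3.9]
finger_gap: 0.5
finger_force: 2.5
```

```bash
python3 -m creep '[[0,[0,0,-6],0],[0,[0,0,-12],0],[0,[0,0,-20],0],[0,[0,0,-30],0],[0,[0,0,-45],0],[50,[0,0,-50],0],[50,[0,0,-50],0],[50,[0,0,-50],0]]'
python3 - <<'E'
from h import *
go((581,-156,114,7.7))
c=arm.capture("side"); C=cv2.resize(c[190:310,270:350],None,fx=5,fy=5,interpolation=2)
cv2.imwrite('pics/c4.png',C[:,:,::-1])
E
```

```text
time_s: 6.2
eef_pos: [581.2, -156.2, 174.9]
eef_rot: [-3.134, -0.211, 0.0]
wrist_force: [-0.6, -0.4, -0.2]
finger_gap: 21.7
finger_force: 0.0
t 6.20 tcp [ 581.2 -156.2  174.9] yaw 7.72 F [-0.6 -0.4 -0.2] gap 21.71799005416992
(581, -156, 114, 7.7) [-0.2 -0.2 49.9] roll 0.0
```

View pics/c4.png

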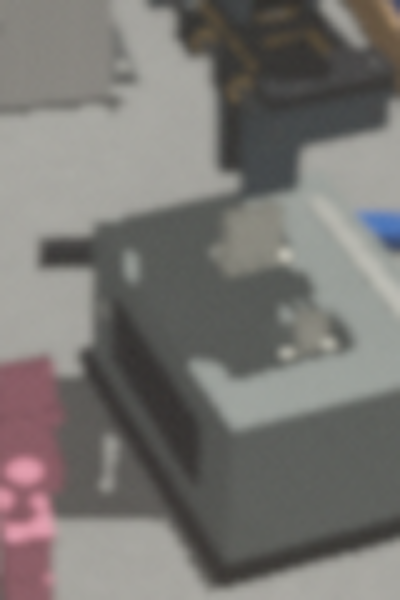

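The bar cartridge has sprung up (crop (255,237)) and the knob one is still low at (312,325). Grasping now.

```bash
python3 -m creep '[[44,[0,0,0],0],[44,[0,0,10],0],[44,[0,0,30],0],[44,[0,0,46],0],[44,[0,0,49],0],[44,[0,0,49],0],[0,[0,0,49],0],[0,[0,0,49],0],[0,[0,0,49],0],[0,[0,0,49],0],[0,[0,0,49],0]]'
```

```text
time_s: 7.35
eef_pos: [581.4, -154.8, 126.2]
eef_rot: [-3.132, -0.21, -0.0]
wrist_force: [-0.2, 14.4, 4.4]
finger_gap: 12.1
finger_force: 29.9
```

```bash
python3 -m creep '[[0,[0,-1,0],0],[0,[0,-2,0],0],[0,[0,-2,-10],0],[0,[0,-2,-30],0],[0,[0,-2,-60],0],[0,[0,-2,-90],0],[0,[0,-2,-120],0],[0,[0,-2,-140],0],[0,[0,-2,-140],0]]'
python3 - <<'E'
from h import *
go((528,235,180,-2.5),(528,235,115,-2.5),(528,235,85,-2.5))
E
```

```text
time_s: 8.25
eef_pos: [582.4, -154.8, 269.5]
eef_rot: [3.133, 0.211, 0.007]
wrist_force: [0.7, 0.3, -1.4]
finger_gap: 11.9
finger_force: 30.0
t 8.25 tcp [ 582.4 -154.8  269.5] yaw 7.71 F [ 0.7  0.3 -1.4] gap 11.865807900910495
(528, 235, 180, -2.5) [  -1.9 -393.8   77.6] roll 10.2
(528, 235, 115, -2.5) [  -2.2 -393.9  142.6] roll 10.2
(528, 235, 85, -2.5) [  -2.4 -394.   172.6] roll 10.2
```

```bash
python3 -m creep '[[0,[0,-30,0],4],[0,[0,-70,0],10],[0,[0,-110,0],10],[0,[0,-150,0],10],[0,[-1,-190,0],10],[0,[-2,-230,0],10],[0,[-2,-270,0],10],[0,[-2,-310,0],10],[0,[-2,-350,0],10],[0,[-2,-380,0],10],[0,[-2,-394,0],10],[0,[-2,-394,0],10]]'
python3 - <<'E'
from h import *
np.set_printoptions(precision=1,suppress=True)
go((528,235,115,-2.5),(528,235,78,-2.5))
a=arm.capture("top"); A=cv2.resize(a[125:245,125:225],None,fx=4,fy=4,interpolation=2)
for n in ("canister_mouth","lid_edge","bail_bar"):
  print(n,[(np.array(d["point"]),round(d["confidence"],2)) for d in arm.look_for("top",n)[:2]])
c=arm.capture("side"); C=cv2.resize(c[110:230,220:320],None,fx=4,fy=4,interpolation=2)
for n in ("canister_mouth","lid_edge","bail_bar"):
  print(n,[(np.array(d["point"]),round(d["confidence"],2)) for d in arm.look_for("side",n)[:2]])
cv2.imwrite('pics/c5.png',np.hstack([A,C])[:,:,::-1])
E
```

```text
time_s: 9.45
eef_pos: [525.7, 236.8, 265.2]
eef_rot: [3.141, -0.06, -0.002]
wrist_force: [0.3, -0.7, -1.0]
finger_gap: 11.8
finger_force: 30.0
t 9.45 tcp [525.7 236.8 265.2] yaw -2.18 F [ 0.3 -0.7 -1. ] gap 11.844822772784466
(528, 235, 115, -2.5) [  2.5   1.6 139.2] roll 0.3
(528, 235, 78, -2.5) [  2.6   1.6 176.2] roll 0.3
canister_mouth [(array([538.4, 225.1,  37.4]), 0.83)]
lid_edge [(array([592.1, 220. , 171.5]), 0.71)]
bail_bar [(array([444.6, 192.6, 131.7]), 0.39)]
canister_mouth [(array([537.4, 188.6,  85.5]), 0.83)]
lid_edge [(array([593.2, 212.1, 185.8]), 0.81)]
bail_bar [(array([446.2, 217.3, 126.1]), 0.54), (array([472.8, 404.4,  81.5]), 0.43)]
```

View pics/c5.png

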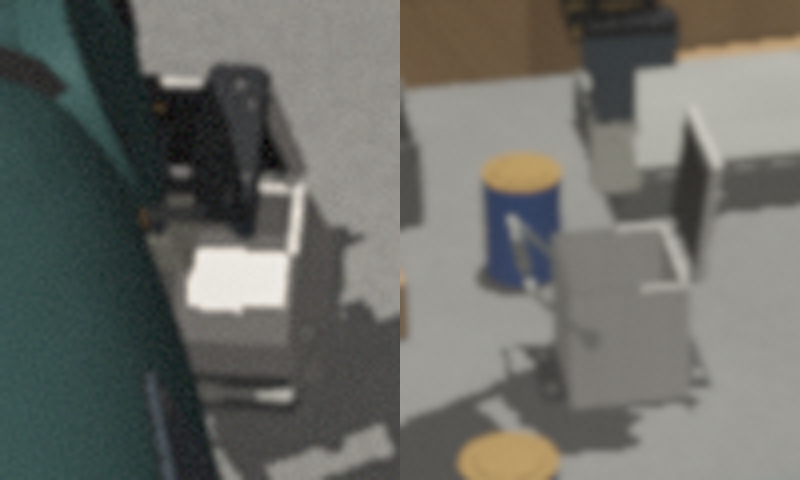

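The cartridge hangs from the fingers (crop (613,155)), above the canister mouth. The lid stands upright at (697,190) and the bail is open at (520,240). Lowering and releasing.

```bash
python3 -m creep '[[0,[1.5,0,35],0],[0,[1.5,0,75],0],[0,[1.5,0,110],0],[0,[1.5,0,140],0],[0,[1.5,0,160],0],[0,[1.5,0,172],0],[0,[1.5,0,172],0],[40,[1.5,0,172],0],[40,[1.5,0,172],0],[40,[1.5,0,172],0],[40,[1.5,0,172],0]]'
```

```text
time_s: 10.95
eef_pos: [528.1, 236.0, 94.7]
eef_rot: [-3.14, 0.063, -0.002]
wrist_force: [-0.2, -0.3, 0.0]
finger_gap: 39.3
finger_force: 0.0
```

```bash
python3 -m creep '[[40,[0,0,-40],0],[40,[0,0,-85],0],[40,[0,0,-130],0],[0,[0,0,-175],0],[0,[0,0,-200],0],[0,[0,0,-200],0],[0,[0,0,-200],0]]'
python3 - <<'E'
from h import *
np.set_printoptions(precision=1,suppress=True)
go((650,234,230,-2.5),(650,234,195,-2.5),(625,234,195,-2.5))
c=arm.capture("side"); C=cv2.resize(c[110:230,220:320],None,fx=4,fy=4,interpolation=2)
for n in ("lid_edge","bar_cart_centre"):
  print(n,[(np.array(d["point"]),round(d["confidence"],2)) for d in arm.look_for("side",n)[:3]])
cv2.imwrite('pics/c6.png',C[:,:,::-1])
E
```

```text
time_s: 11.65
eef_pos: [527.7, 235.9, 294.3]
eef_rot: [-3.141, 0.062, -0.002]
wrist_force: [0.2, -0.6, 0.4]
finger_gap: 10.9
finger_force: 0.0
t 11.65 tcp [527.7 235.9 294.3] yaw -2.28 F [ 0.2 -0.6  0.4] gap 10.867503916881832
(650, 234, 230, -2.5) [122.2  -3.   53.5] roll 0.2
(650, 234, 195, -2.5) [122.2  -3.   88.5] roll 0.2
(625, 234, 195, -2.5) [97.2 -2.  88.4] roll 0.2
lid_edge [(array([591.5, 213.5, 185.5]), 0.66)]
bar_cart_centre [(array([ 432.7, -206. ,   61. ]), 0.78)]
```

View pics/c6.png

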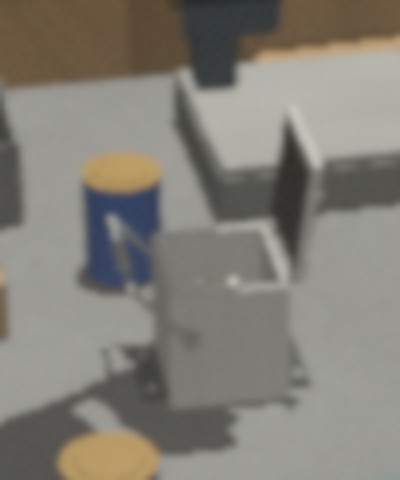

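The cartridge is in the canister (its bar top shows at crop (232,282)), and the gripper is empty. Next the tool goes over to behind the lid.

```bash
python3 -m creep '[[0,[40,-1,0],0],[0,[85,-2,0],0],[0,[122,-3,0],0],[0,[122,-3,5],0],[0,[122,-3,30],0],[0,[122,-3,60],0],[0,[122,-3,70],0],[0,[122,-3,70],0]]'
python3 - <<'E'
from h import *
P=[(613,213),(590,211),(564,204),(543.5,191),(527,172),(515,150),(510,128),(510,124.5)]
go(*[(x,235+(533-x)*.04,z,-2.5) for x,z in P])
E
```

```text
time_s: 12.6
eef_pos: [648.4, 233.7, 221.8]
eef_rot: [3.14, -0.063, -0.006]
wrist_force: [1.6, -0.4, 0.8]
finger_gap: 0.5
finger_force: 0.0
t 12.60 tcp [648.4 233.7 221.8] yaw -2.28 F [ 1.6 -0.4  0.8] gap 0.473466617986708
(613, 231.8, 213, -2.5) [-35.4   3.3  -2.1] roll 0.2
(590, 232.72, 211, -2.5) [-58.4   3.3   0. ] roll 0.2
(564, 233.76, 204, -2.5) [-84.4   3.3   7.1] roll 0.2
(543.5, 234.58, 191, -2.5) [-104.8    3.2   20.2] roll 0.2
(527, 235.24, 172, -2.5) [-121.3    3.2   39.3] roll 0.2
(515, 235.72, 150, -2.5) [-133.2    3.2   61.3] roll 0.2
(510, 235.92, 128, -2.5) [-138.1    3.1   83.3] roll 0.2
(510, 235.92, 124.5, -2.5) [-138.1    3.1   86.8] roll 0.2
```

```bash
python3 -m creep '[[0,[-20,1,2],0],[0,[-35,2,2],0],[0,[-50,2,2],0],[0,[-60,2,2],0],[0,[-70,2,4],0],[0,[-78,2,6],0],[0,[-86,2,9],0],[0,[-92,2,12],0],[0,[-98,2,16],0],[0,[-105,2,22],0]]'
python3 - <<'E'
from h import *
P=[(535,182),(527,172),(515,150),(510,128),(510,124.5)]
go(*[(x,235+(533-x)*.04,z,-2.5) for x,z in P])
print(arm.look_for("side","lid_edge")[:1])
E
```

```text
time_s: 13.6
eef_pos: [544.5, 236.2, 201.7]
eef_rot: [-3.141, 0.063, -0.0]
wrist_force: [0.8, -0.2, 0.7]
finger_gap: 0.4
finger_force: 0.5
t 13.60 tcp [544.5 236.2 201.7] yaw -2.29 F [ 0.8 -0.2  0.7] gap 0.39698198172070803
(535, 234.92, 182, -2.5) [-9.4  1.7  8.7] roll 0.2
(527, 235.24, 172, -2.5) [-17.4   1.7  18.7] roll 0.2
(515, 235.72, 150, -2.5) [-29.4   1.7  40.7] roll 0.2
(510, 235.92, 128, -2.5) [-34.4   1.7  62.7] roll 0.2
(510, 235.92, 124.5, -2.5) [-34.4   1.7  66.2] roll 0.2
[{'point': [591.5, 213.5, 185.5], 'confidence': 0.66}]
```

```bash
python3 -m creep '[[0,[-5,1,4],0],[0,[-10,1,9],0],[0,[-17,1,18],0],[0,[-22,1,27],0],[0,[-26,1,35],0],[0,[-30,1,43],0],[0,[-33,1,52],0],[0,[-35,1,60],0],[0,[-35,1,64],0],[0,[-35,1,66],0],[0,[-35,1,66],0]]'
python3 - <<'E'
from h import *
np.set_printoptions(precision=1,suppress=True)
go()
c=arm.capture("side"); C=cv2.resize(c[110:230,220:320],None,fx=4,fy=4,interpolation=2)
print([(np.array(d["point"]),d["confidence"]) for d in arm.look_for("side","lid_edge")[:2]])
cv2.imwrite('pics/c7.png',C[:,:,::-1])
E
```

```text
time_s: 14.75
eef_pos: [509.2, 236.5, 136.9]
eef_rot: [3.14, -0.063, -0.004]
wrist_force: [-13.9, -4.6, 27.8]
finger_gap: 0.3
finger_force: 13.7
t 14.75 tcp [509.2 236.5 136.9] yaw -2.29 F [-13.9  -4.6  27.8] gap 0.3335820913886675
[(array([540. , 213.6, 127.1]), 0.63)]
```

View pics/c7.png

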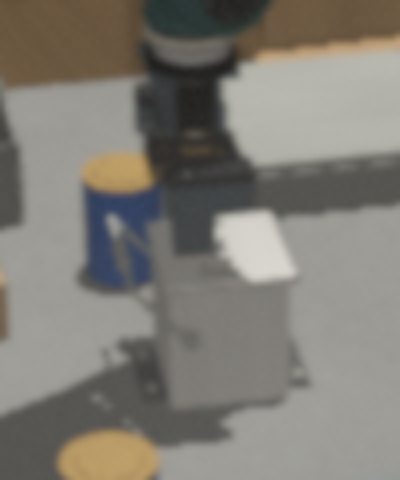

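The lid is flat on the canister (crop (255,245)) and the bail is still open at (120,240). Next: up, across and down on the -x side of the bail bar.

```bash
python3 -m creep '[[0,[0,0,-20],0],[0,[0,0,-50],0],[0,[-30,0,-70],0],[0,[-70,0,-70],0],[0,[-100,0,-70],0],[0,[-104,0,-60],0],[0,[-104,0,-30],0],[0,[-104,0,0],0],[0,[-104,0,10],0],[0,[-104,0,10],0]]'
python3 - <<'E'
from h import *
np.set_printoptions(precision=1,suppress=True)
P=[]
for j in (0,.2,.4,.6,.73,.85,.95,1.05,1.15):
    a=np.radians(48)+j; P.append((round(498-75*np.cos(a)-22,1),238,round(72+75*np.sin(a)-13,1),-2.5))
go(*P)
c=arm.capture("side");print([(np.array(d["point"]),d["confidence"]) for d in arm.look_for("side","bail_bar")[:2]])
E
```

```text
time_s: 15.85
eef_pos: [405.5, 240.3, 124.7]
eef_rot: [3.14, -0.063, -0.004]
wrist_force: [-0.1, 0.6, 0.6]
finger_gap: 0.2
finger_force: 0.0
t 15.85 tcp [405.5 240.3 124.7] yaw -2.30 F [-0.1  0.6  0.6] gap 0.21945258480525498
(np.float64(425.8), 238, np.float64(114.7), -2.5) [20.3  1.5 -1.1] roll 0.2
(np.float64(437.9), 238, np.float64(123.6), -2.5) [ 32.4   1.  -10. ] roll 0.2
(np.float64(451.5), 238, np.float64(129.9), -2.5) [ 46.    0.5 -16.3] roll 0.2
(np.float64(466.1), 238, np.float64(133.3), -2.5) [ 60.6  -0.1 -19.8] roll 0.2
(np.float64(475.8), 238, np.float64(134.0), -2.5) [ 70.2  -0.5 -20.5] roll 0.2
(np.float64(484.8), 238, np.float64(133.5), -2.5) [ 79.2  -0.8 -20. ] roll 0.2
(np.float64(492.1), 238, np.float64(132.2), -2.5) [ 86.5  -1.1 -18.7] roll 0.2
(np.float64(499.4), 238, np.float64(130.3), -2.5) [ 93.8  -1.4 -16.8] roll 0.2
(np.float64(506.4), 238, np.float64(127.6), -2.5) [100.8  -1.7 -14.2] roll 0.2
[(array([447.3, 201.8, 121.8]), 0.47)]
```

```bash
python3 -m creep '[[0,[15,0,0],0],[0,[22,0,-2],0],[0,[32,0,-10],0],[0,[46,0,-17],0],[0,[58,0,-20],0],[0,[68,0,-21],0],[0,[77,0,-21],0],[0,[85,0,-21],0],[0,[92,0,-20],0],[0,[98,0,-20],0],[0,[102,0,-20],0],[0,[102,0,-20],0]]'
```

```text
time_s: 17.15
eef_pos: [508.2, 236.7, 145.9]
eef_rot: [-3.141, 0.063, -0.0]
wrist_force: [-1.0, 0.5, 0.8]
finger_gap: 0.8
finger_force: 0.0
```

```bash
python3 -m creep '[[0,[-15,0,0],0],[0,[-30,0,-15],0],[0,[-50,0,-55],0],[0,[-70,0,-100],0],[0,[-70,40,-130],0],[0,[-70,80,-130],0],[0,[-70,120,-130],0],[0,[-70,160,-130],0],[0,[-70,200,-130],0],[0,[-70,240,-130],0],[0,[-70,240,-130],0]]'
python3 - <<'E'
from h import *
np.set_printoptions(precision=1,suppress=True)
go()
c=arm.capture("side"); C=cv2.resize(c[110:230,220:320],None,fx=4,fy=4,interpolation=2)
print([(np.array(d["point"]),d["confidence"]) for d in arm.look_for("side","bail_bar")[:2]])
a=arm.capture("top"); A=cv2.resize(a[125:245,125:225],None,fx=4,fy=4,interpolation=2)
print([(np.array(d["point"]),d["confidence"]) for d in arm.look_for("top","bail_bar")[:2]])
for n in ("can_a","carton","knife"):
    print(n,[(np.array(d["point"]),round(d["confidence"],2)) for d in arm.look_for("top",n)[:4]])
cv2.imwrite('pics/c8.png',np.hstack([A,C])[:,:,::-1])
E
```

```text
time_s: 18.25
eef_pos: [426.8, -3.1, 275.6]
eef_rot: [3.14, -0.068, -0.0]
wrist_force: [-0.4, -0.3, 0.2]
finger_gap: 0.8
finger_force: 0.0
t 18.25 tcp [426.8  -3.1 275.6] yaw -2.49 F [-0.4 -0.3  0.2] gap 0.762994835917008
[(array([525.3, 176.2, 139.5]), 0.48)]
[(array([528. , 230.8, 139.2]), 0.47), (array([526. , 241.3, 126. ]), 0.3)]
can_a [(array([475.6, 419.7, 104.8]), 0.57), (array([ 549.2, -450.3,   80.7]), 0.57)]
carton [(array([305.3, 351.9,  59.7]), 0.96)]
knife [(array([701.4, -11.8,  17.7]), 0.81)]
```

View pics/c8.png

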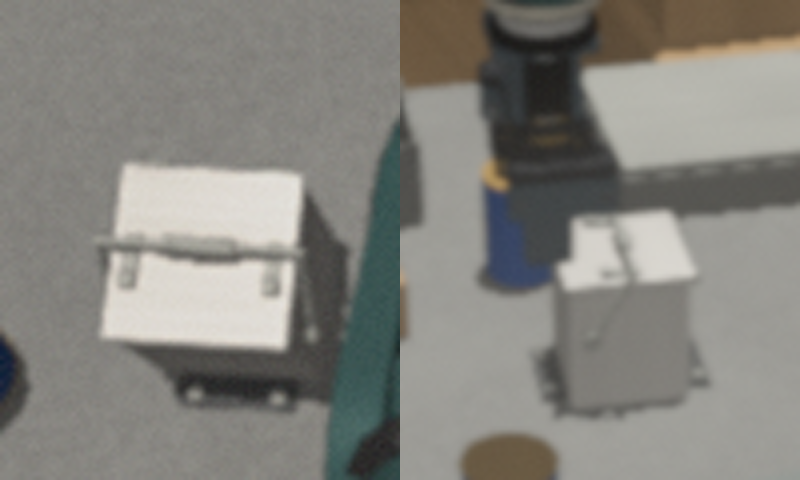

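The lid is shut and the bail lies across it at crop (200,245), past centre, and the arm is clear. Handing in.

```bash
python3 -c "
from station import arm; print(arm.job_done())"
```

```text
the job is handed in; nothing more can be done
None
```

The spent bar-grip cartridge is in the waste canister, with the lid shut and the bail clamped over it. When last seen, after the bar cartridge was released, the round-knobbed cartridge was still latched. The goods I rechecked had not moved (two of the cans, the carton and the knife), and the job was handed in at about 18 s.

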